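# Load the medallion carrier and run the sprung marking slide

## Task

Take the larger of the two carrier plates out of the rack, where it stands on edge; put it down flat on the bench with its brass discs up and take it again across its width, then set it discs up in the empty nest of the marking machine's slide, fully down and flush. Then push the sprung slide fully into the machine, hold it fully in for a second, let it spring all the way back out and leave the carrier flush in the nest. Leave the smaller carrier and everything else where they are.

Things in the scene. Friction and masses are not known exactly. Their poses are not given: they have to be found in the camera images.
- carrier: Larger carrier: grey plate 110 x 56 x 16 mm, 0.2 to 0.3 kg, three brass discs flush in one broad face. Starts standing on a long edge in a rack slot: x along its length, +y out of the disc face, z up its 56 mm height; origin mid-length and mid-thickness on the lower edge. Standing free on the bench it stays up; pushed near the top it tips over flat.
- carrier_mid (a point): Middle of the larger carrier's solid: 28 mm along the carrier's +z from its origin, 8 mm inside each broad face. Lying flat with discs up, the carrier's +y points up and this point is 8 mm above what it lies on.
- small_carrier: The smaller carrier, to be left alone: grey plate 76 x 42 x 16 mm with two brass discs, standing on edge in the other slot of the rack; same axes, origin in the middle of its lower edge.
- rack: Fixed wooden rack, 150 (x) x 124 mm, origin mid-underside; slots along x at y = -38 and +38 mm, which carrier is in which varies; both disc faces look to +y. Slot floors 8 mm above the bench; rails (20 mm apart, 9 thick) and end blocks reach 28 mm, so the larger carrier stands 36 mm clear of them, its top edge at 64 mm.
- machine: Fixed marking machine; the slide runs along its -y into a hood. Origin on the bench below the nest's centre, slide out. Base plate 130 mm wide, y -285 to +115, 18 mm high. White hood x -100 to +100, y -265 to -85, 190 mm high; its mouth is 110 mm wide, roof 51 mm above the bench: 5 mm over a flush carrier, one that sticks up jams.
- nest (a point): Centre of the nest's floor on the aluminium slide, 30 mm above the bench; machine's axes, moves with the slide. Recess 114 (y) x 60 (x) mm, 2 mm play all round, 16 deep, rim chamfered 4 mm: a seated carrier's top is level with the walls and carrier_mid is 8 mm above this point. Walls 12 mm thick, cut away to the floor over the middle 56 mm of the long sides for fingers. Either end first.
- push (a point): Middle of the outer (+y) face of the slide's push plate, 75 mm above the bench, 106 mm from the nest's centre along +y; moves with the slide. Upright aluminium plate with black rubber pad, 76 mm wide, 12 thick, top edge 85 mm above the bench.
- slide (a joint): Travel of the slide into the machine, m: 0 fully out (against its stop), 0.070 fully in. A spring pushes it out, about 3 N at 0 rising to 10 N at 0.070, damped about 40 N per m/s; let go, it returns by itself in under 2 s.
- flask: Glass jar with white cap, 72 mm wide, 110 mm high, standing on the bench; leave alone. Origin: middle of its underside.
- tub: White open plastic tub of hand tools, 120 x 150 x 85 mm, tools to 130 mm high; leave alone. Origin: middle of its underside.
- hammer: Hammer lying on the bench; leave alone. Handle along its x.
Things that resemble listed ones, but are neither listed nor needed, are in the scene too. What is shaped like the carrier but blue is not meant.

How it is judged (in metres and radians):
On the way, in this order (a step that is already met when the one before it is completed fails the run):
1. the larger carrier lies flat on the bench, discs up, let go by the fingers (angle between carrier's own y axis and vertical below 0.1 rad and height (world z) of carrier_mid below 0.012 m and contact force between the fingers and carrier below 0.3 N), for 0.2 s.
2. the larger carrier lies flat in the nest, discs up and flush, with the slide still fully out (within 5 mm) (horizontal distance between carrier_mid and nest below 0.005 m and z of carrier_mid in the frame of nest between 0.005 and 0.0105 m and angle between carrier's own y axis and vertical below 0.06 rad and value of joint slide below 0.005 m), for 0.2 s.
3. the slide is pushed fully in (past 66 of 70 mm) and held there at least 0.5 s, the carrier flush in its nest (horizontal distance between carrier_mid and nest below 0.005 m and z of carrier_mid in the frame of nest between 0.005 and 0.0105 m and angle between carrier's own y axis and vertical below 0.06 rad and value of joint slide above 0.066 m), for 0.5 s.
At the end, for the whole second after the job is handed in: The larger carrier lies in the nest, discs up (tilt under 0.06 rad), its middle within 5 mm of the nest's centre sideways and flush in height (within 3 mm below, 2.5 mm above), at rest, and the slide is back out to within 4 mm of its stop (horizontal distance between carrier_mid and nest below 0.005 m and z of carrier_mid in the frame of nest between 0.005 and 0.0105 m and angle between carrier's own y axis and vertical below 0.06 rad and value of joint slide below 0.004 m and linear speed of carrier below 0.02 m/s); the robot touches nothing.
It fails at once if the small carrier is moved by more than 20 mm (distance of small_carrier from where it was at the start of the episode above 0.02 m).
It fails at once if the flask is moved by more than 20 mm (distance of flask from where it was at the start of the episode above 0.02 m).
It fails at once if the tub is moved by more than 20 mm (distance of tub from where it was at the start of the episode above 0.02 m).
It fails at once if the hammer is moved by more than 20 mm (distance of hammer from where it was at the start of the episode above 0.02 m).
It also fails if it takes over 72 s, if anything falls off the work surface, if the arm or the gripper's body presses on something with over 40 N, if the wrist force passes 120 N, or if a joint passes its speed limit or range.

## Robot

A 7-joint arm with a two-finger parallel gripper is mounted at the origin on the work surface. World frame = base frame: x ahead of the robot, y to its left, z up, the work surface at z = 0. Lengths are in m, angles in degrees, forces in N, time in s.
With the tool pointing down it reaches from about 0.425 to 0.875 m from the base axis. Payload 9.9 kg.
Tool frame: the origin (TCP) lies at the very end of the fingers, on their centre line; the grasp point (between the pads) lies 19 mm behind it; z points along the fingers, y is the line along which they close (so a half turn about z gives the same grasp; the last joint's range is limited). The gripper opens to 85 mm and grips with 20 to 120 N. Pads are 22 mm wide; open, the fingers measure 114 mm over their backs; the gripper's body (76 mm by 85 mm) begins 54 mm behind the grasp point. The pads swing forward as they close: fully open they stand 13 mm farther back than shut.
Start: joints at [-74.301, 32.985, 1.427, 82.34, -0.859, 64.687, -3.237], TCP at [0.236, 0.632, 0.231] pointing down, gripper open.
Joint ranges: [-157.87, 157.87], [-19.46, 123.44], [-87.15, 90], [11.01, 140.99], [-62.26, 242.26], [9.8, 113.94], [-161.44, 161.44]. Speed limits (degrees/s): [127.2, 127.2, 172.46, 172.46, 180, 180, 180].

## Interface

Orientations are given as a 3x3 rotation matrix whose columns are the frame's x, y, z axes.
In Python, from plant import env gives the robot as it stands.
- The arm moves only by the shell command python3 -m pendant 'ROWS' [FORCE]. ROWS is JSON, a list of rows, each a list of 3 entries, a list of its own where there are three numbers: the shift along the world's x, y, z scaled (see below), then the turn, a rotation vector about the world's x, y, z scaled (see below), then the gripper's target within -1 to 1 (shut at 1, half-way at 0, fully open at -1). In form: [[[x, y, z], [wx, wy, wz], fingers], ...]. A call has 1 to 12 rows; each row shifts and turns the commanded pose from where the row before left it; what a row does not reach is not made up. The controller multiplies each number of a shift by 0.05 m and each number of a turn by 4 degrees. A row lasts 1/10 s, in which the tool goes at most 50 mm and 8.59 degrees, less where a joint would pass 70% of its speed; a pose out of reach is approached as far as the arm can. A call with a number of a shift or a turn outside -1 to 1 is refused whole. A call with a gripper value outside its range is refused whole. The fingers move at their own pace and stop on an object; FORCE is the grip in N (left out, the last holds). Time passes only in rows, so rows that do not move let the fingers close. It gives the time, the measured TCP pose, the force, the opening and the grip force at its end, in the units of the state.
- env.observe(): the state, without advancing time (a new reading comes with each control period).
- env.camera(name): name is "side" or "top"; returns a dict with "image" (420x560x3 uint8, blue, green, red), "camera_matrix" (3x3 intrinsics, pixels), "cam_to_world" (4x4, takes a point from camera to world coordinates). Camera axes: x right, y up, looking along -z (the intrinsics and any distortion apply to the point x, -y, -z); pixel columns grow to the right and rows downward; lengths in m; the calibration is good to about 2 mm. A picture is of the moment at which its call begins. There is no depth.
- env.close_job(): hands the job in; it is judged then, once.
The state is a dict: "time_s": time; "q": joint angles; "qvel": joint speeds; "tau": joint torques, N m; "ee_pos": TCP position; "tcp_rot": TCP orientation; "contact_force": force on the tool from outside, world axes, zero at the start; "torque": the same for the moment, N m; "grip_width": opening from 0.0 (shut) to 1.0 (fully open); "gripper_force": force on a finger pad.
Only numpy, scipy, OpenCV 4.12 (cv2) and the standard library are available. Lean on these libraries where they do the work, as an engineer would, in place of code of your own. Each camera call takes 0.05 s, during which the arm holds its last target. There are 200 camera calls.

## Working session

There is one attempt and no reset: what is moved stays moved. The work goes in short steps, Python scripts to look and compute and a shell command to move; the robot and the scene stay as the last step left them, time stands still between calls to the robot, and variables do not carry over. Pictures are saved under pics/ and viewed, at most 10 in all, crops included, and the job is handed in when it is done.

```bash
ls; mkdir -p pics
cat > h.py <<'E'
from plant import env
import numpy as np, cv2, json
def snap(name,fn):
    c=env.camera(name); cv2.imwrite(f'pics/{fn}.png',c['image'])
    np.savez(f'pics/{fn}.npz',K=c['camera_matrix'],T=c['cam_to_world'],**({'d':c['distortion']} if 'distortion' in c else {}))
    return c
def px2w(fn,u,v,z):
    d=np.load(f'pics/{fn}.npz');K=d['K'];T=d['T']
    r=np.linalg.inv(K)@[u,v,1]; r=T[:3,:3]@[r[0],-r[1],-r[2]]; o=T[:3,3]
    return o+r*(z-o[2])/r[2]
def w2px(fn,p):
    d=np.load(f'pics/{fn}.npz');K=d['K'];T=d['T']
    c=T[:3,:3].T@(np.array(p,float)-T[:3,3]); q=K@[c[0],-c[1],-c[2]]; return q[:2]/q[2]
def crop(fn,u0,v0,u1,v1,s,out):
    im=cv2.imread(f'pics/{fn}.png')[v0:v1,u0:u1]; cv2.imwrite(f'pics/{out}.png',cv2.resize(im,None,fx=s,fy=s,interpolation=cv2.INTER_CUBIC))
E
python3 - <<'E'
from h import *
for n in('top','side'):
    c=snap(n,n+'0'); print(c.keys(),c['camera_matrix'],c['cam_to_world'].round(3))
a,b=cv2.imread('pics/top0.png'),cv2.imread('pics/side0.png')
s=env.observe(); print({k:np.round(v,3).tolist() for k,v in s.items()})
E
```

```text
pics
dict_keys(['image', 'camera_matrix', 'cam_to_world']) [[383.95416097   0.         282.28947394]
 [  0.         383.95416097 204.25285175]
 [  0.           0.           1.        ]] [[ 0.013  0.987 -0.163  0.433]
 [-0.999  0.018  0.028  0.19 ]
 [ 0.031  0.162  0.986  0.94 ]
 [ 0.     0.     0.     1.   ]]
dict_keys(['image', 'camera_matrix', 'cam_to_world']) [[490.16271516   0.         282.07848302]
 [  0.         490.16271516 202.31201224]
 [  0.           0.           1.        ]] [[ 0.992  0.072 -0.1    0.45 ]
 [-0.122  0.672 -0.731 -0.707]
 [ 0.014  0.737  0.676  0.911]
 [ 0.     0.     0.     1.   ]]
{'time_s': 0.1, 'q': [-74.301, 33.027, 1.423, 82.381, -0.86, 64.686, -3.239], 'qvel': [0.057, -0.077, 0.008, -0.064, -0.038, 0.006, -0.09], 'tau': [0.006, -76.731, 2.258, -28.661, 0.016, 0.009, 0.0], 'ee_pos': [0.236, 0.632, 0.231], 'tcp_rot': [[-0.937, 0.35, -0.0], [0.35, 0.937, -0.001], [-0.0, -0.001, -1.0]], 'contact_force': [-0.54, 0.135, -0.953], 'torque': [0.03, -0.01, 0.001], 'gripper_force': 0.0, 'grip_width': 1.0}
```

View pics/top0.png

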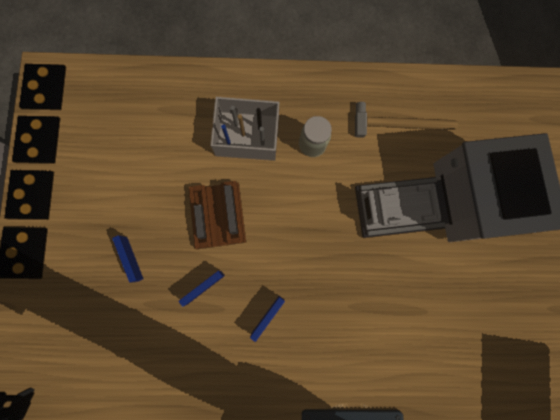

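View pics/side0.png

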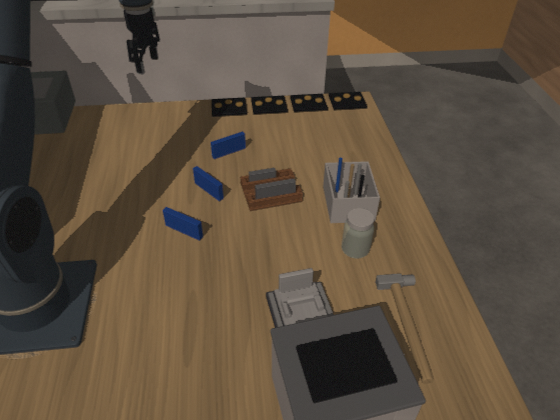

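The top view shows the rack at about (217,213), with two grey plates at (231,209) and (199,217). Three blue decoys are at (127,258), (202,287) and (267,318). The black plates at the left edge aren't in play. The machine's nest is at about (405,205), the flask at (316,135), the tub at (245,128) and the hammer at (360,120). I expect the right-hand plate (231,209) to be the larger one, so I'll check with a crop.

Run:
```python
from h import *
crop('top0',180,170,255,255,7,'a'); crop('side0',230,155,315,215,7,'b')
crop('top0',345,165,465,245,6,'c')
a,b=[cv2.imread(f'pics/{k}.png') for k in 'ab']
a=cv2.convertScaleAbs(a,alpha=1.7);cv2.imwrite('pics/a.png',a)
cv2.imwrite('pics/c.png',cv2.convertScaleAbs(cv2.imread('pics/c.png'),alpha=1.5))
```

```text
(no output)
```

View pics/a.png

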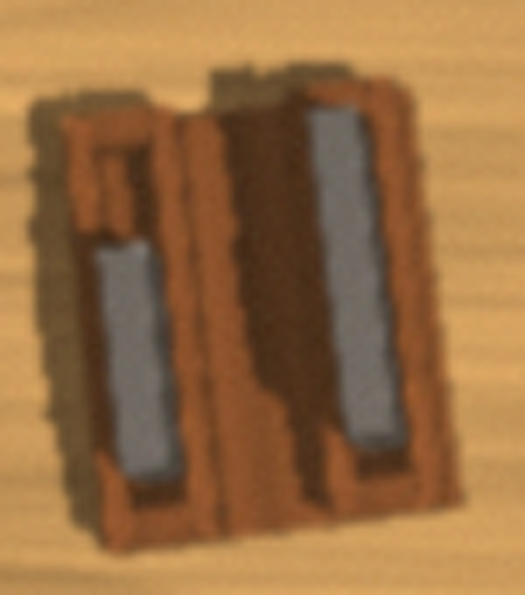

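View pics/c.png

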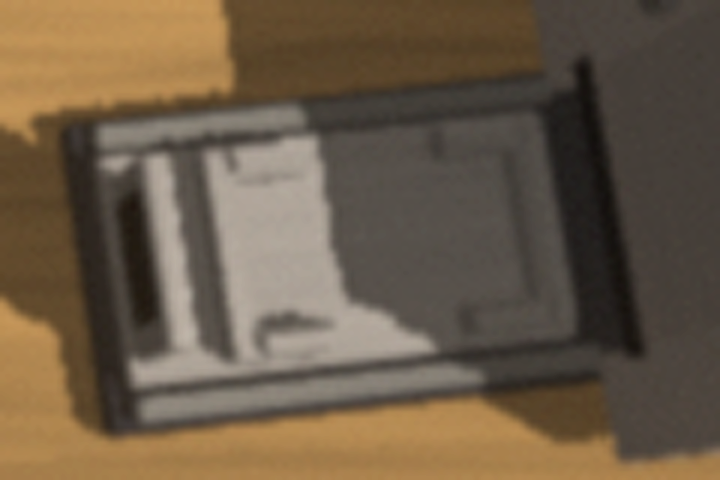

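Run:
```python
from h import *
f=lambda u,v:(180+u/7,170+v/7)
C=[px2w('top0',*f(*p),.064) for p in [(310,108),(360,105),(407,440),(348,450)]]
print(np.round(C,4)); e1=(C[0]+C[1])/2;e2=(C[2]+C[3])/2
print('mid',(e1+e2)/2,np.linalg.norm(e1-e2),np.degrees(np.arctan2(*(e1-e2)[[1,0]])))
# rack top corners
R=[px2w('top0',*f(*p),.028) for p in [(65,115),(408,80),(465,503),(105,550)]]
print(np.round(R,4),np.mean(R,0), [np.linalg.norm(R[i]-R[i-1]) for i in range(4)])
e=(R[0]+R[1]-R[2]-R[3]);print(np.degrees(np.arctan2(e[1],e[0])))
g=lambda u,v:(345+u/6,165+v/6)
# slide rim z=.046: machine base plate corners z=.018
for n,P,z in [('base',[(65,125),(110,432)],.018),('pushplate top',[(150,155),(170,355),(185,355),(165,150)],.085),
  ('nest inner far',[(505,150),(540,300)],.046),('wallends',[(435,155),(460,330),(235,170),(262,350)],.046),('slide far end',[(545,108),(580,340)],.046)]:
    for p in P: print(n,p,np.round(px2w('top0',*g(*p),z),4))
```

```text
[[0.6193 0.3005 0.064 ]
 [0.6207 0.284  0.064 ]
 [0.5096 0.2649 0.064 ]
 [0.5061 0.2839 0.064 ]]
mid [0.56393241 0.2833097  0.064     ] 0.11355587712037468 9.028631157808471
[[0.6229 0.3888 0.028 ]
 [0.6376 0.2716 0.028 ]
 [0.4918 0.2478 0.028 ]
 [0.4743 0.3678 0.028 ]] [0.55663594 0.31898216 0.028     ] [np.float64(0.1501010458946899), np.float64(0.11818765909519267), np.float64(0.14769192519369007), np.float64(0.12126846738881081)]
8.673786975351621
base (65, 125) [ 0.6345 -0.0172  0.018 ]
base (110, 432) [ 0.5084 -0.0332  0.018 ]
pushplate top (150, 155) [ 0.6088 -0.0346  0.085 ]
pushplate top (170, 355) [ 0.5322 -0.0403  0.085 ]
pushplate top (185, 355) [ 0.5323 -0.046   0.085 ]
pushplate top (165, 150) [ 0.6108 -0.0404  0.085 ]
nest inner far (505, 150) [ 0.6216 -0.1882  0.046 ]
nest inner far (540, 300) [ 0.5611 -0.1993  0.046 ]
wallends (435, 155) [ 0.619  -0.1598  0.046 ]
wallends (460, 330) [ 0.5486 -0.1666  0.046 ]
wallends (235, 170) [ 0.6114 -0.0788  0.046 ]
wallends (262, 350) [ 0.5393 -0.0874  0.046 ]
slide far end (545, 108) [ 0.6392 -0.2054  0.046 ]
slide far end (580, 340) [ 0.5454 -0.2145  0.046 ]
```

View pics/b.png

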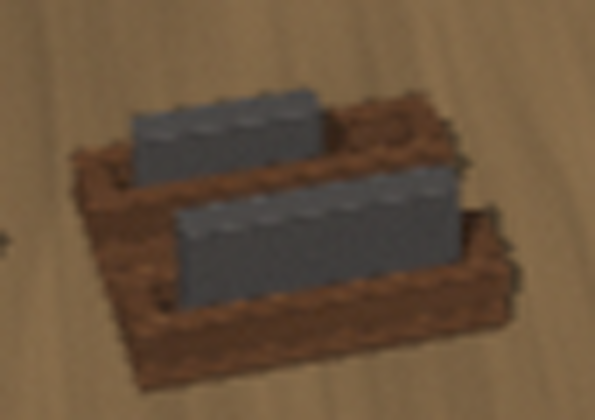

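The side crop shows plain faces toward the side camera (-y world), so the disc faces look to world +y. The larger carrier stands at about (0.5635, 0.2825), yaw about 8.8°. Next I'll move above it and refine the other poses.

```bash
python3 -m pendant '[[[0.546,-0.582,0],[0,0,0.61],-0.3],[[0.546,-0.582,0],[0,0,0.61],-0.3],[[0.546,-0.582,0],[0,0,0.61],-0.3],[[0.546,-0.582,0],[0,0,0.61],-0.3],[[0.546,-0.582,0],[0,0,0.61],-0.3],[[0.546,-0.582,0],[0,0,0.61],-0.3],[[0.546,-0.582,0],[0,0,0.61],-0.3],[[0.546,-0.582,0],[0,0,0.61],-0.3],[[0.546,-0.582,0],[0,0,0.61],-0.3],[[0.546,-0.582,0],[0,0,0.61],-0.3],[[0.546,-0.582,0],[0,0,0.61],-0.3],[[0.546,-0.582,0],[0,0,0.61],-0.3]]' 30
cat >> h.py <<'E'
def st():
    s=env.observe(); R=np.array(s['tcp_rot'])
    print('t',round(s['time_s'],2),'p',np.round(s['ee_pos'],4),'yaw_y',round(np.degrees(np.arctan2(R[1,1],R[0,1])),2),'z',np.round(R[:,2],3),'F',np.round(s['contact_force'],1),'w',round(s['grip_width'],3),'g',round(s['gripper_force'],1),'q',np.round(s['q'],0))
E
python3 - <<'E'
from h import *
import time;st()
for n,u,v,z in [('flask cap',316,128,.11),('blue',267,318,.016),('hammerhead',360,120,.02),('tub',213,152,.085),('tub',277,158,.085)]: print(n,px2w('top0',u,v,z).round(3))
E
```

```text
time_s: 1.3
ee_pos: [0.5647, 0.2816, 0.231]
tcp_rot: [[-0.988, -0.154, -0.001], [-0.154, 0.988, -0.0], [0.001, -0.0, -1.0]]
contact_force: [1.1, 0.7, -0.1]
grip_width: 0.648
gripper_force: 0.0
t 1.3 p [0.5647 0.2816 0.231 ] yaw_y 98.88 z [-0.001 -0.    -1.   ] F [ 1.1  0.7 -0.1] w 0.648 g 0.0 q [-28.  29.  -4.  89.   2.  62.  66.]
flask cap [0.747 0.092 0.11 ]
blue [0.317 0.196 0.016]
hammerhead [ 0.805 -0.031  0.02 ]
tub [0.693 0.327 0.085]
tub [0.682 0.179 0.085]
```

```bash
python3 -m pendant '[[[-0.02,0.01,-0.5],[0,0,0],-0.3],[[0,0,-0.5],[0,0,0],-0.3],[[0,0,-0.5],[0,0,0],-0.3],[[0,0,-0.5],[0,0,0],-0.3],[[0,0,-0.5],[0,0,0],-0.3],[[0,0,-0.5],[0,0,0],-0.3],[[0,0,-0.5],[0,0,0],-0.3],[[0,0,-0.4],[0,0,0],-0.3],[[0,0,0],[0,0,0],-0.3]]' 30
python3 - <<'E'
from h import *
st(); snap('top','top1'); snap('side','side1')
im=[cv2.convertScaleAbs(cv2.resize(cv2.imread(f'pics/{k}.png')[v:v+75,u:u+66],None,fx=6,fy=6,interpolation=2),alpha=1.6) for k,u,v in[('top1',185,175),('side1',240,150)]]
cv2.imwrite('pics/d.png',np.hstack(im))
E
```

```text
time_s: 2.2
ee_pos: [0.5611, 0.2826, 0.0333]
tcp_rot: [[-0.988, -0.153, -0.005], [-0.153, 0.988, -0.003], [0.005, -0.002, -1.0]]
contact_force: [0.8, -0.2, -0.0]
grip_width: 0.649
gripper_force: 0.0
t 2.2 p [0.5611 0.2826 0.0333] yaw_y 98.79 z [-0.005 -0.003 -1.   ] F [ 0.8 -0.2 -0. ] w 0.649 g 0.0 q [-29.  42.  -3. 101.   4.  38.  64.]
```

View pics/d.png

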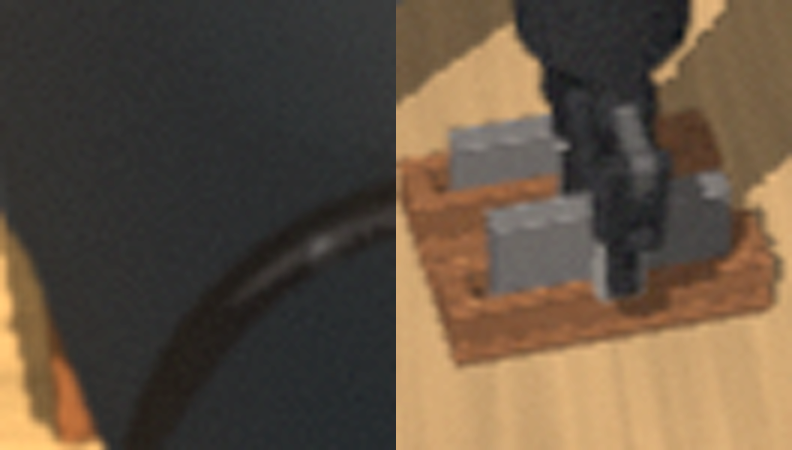

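The side crop shows the gripper straddling the larger carrier about mid-length, clear of the small one. Closing.

```bash
python3 -m pendant '[[[0,0,0.02],[0,0,0],1],[[0,0,0],[0,0,0],1],[[0,0,0],[0,0,0],1],[[0,0,0],[0,0,0],1],[[0,0,0],[0,0,0],1],[[0,0,0],[0,0,0],1],[[0,0,0],[0,0,0],1],[[0,0,0],[0,0,0],1]]' 40
```

```text
time_s: 3.1
ee_pos: [0.5634, 0.2852, 0.0383]
tcp_rot: [[-0.988, -0.153, 0.002], [-0.153, 0.988, 0.002], [-0.002, 0.002, -1.0]]
contact_force: [-1.2, 5.1, 7.3]
grip_width: 0.18
gripper_force: 40.8
```

```bash
python3 -m pendant '[[[0,0,0.2],[0,0,0],1],[[0,0,0.3],[0,0,0],1],[[0,0,0.4],[0,0,0],1],[[0,0,0.4],[0,0,0],1],[[0,0,0.3],[0,0,0],1],[[-0.06,-0.3,0],[0,0,0],1],[[-0.06,-0.5,0],[0,0,0],1],[[-0.06,-0.5,0],[0,0,0],1],[[-0.06,-0.5,0],[0,0,0],1],[[-0.06,-0.4,0],[0,0,0],1],[[0,0,0],[0,0,0],1],[[0,0,0],[0,0,0],1]]' 40
python3 - <<'E'
from h import *
st(); snap('side','side2')
p=env.observe()['ee_pos']; print(w2px('side2',p))
u,v=map(int,w2px('side2',p)); crop('side2',u-50,v-40,u+50,v+60,6,'e')
cv2.imwrite('pics/e.png',cv2.convertScaleAbs(cv2.imread('pics/e.png'),alpha=1.6))
E
```

```text
time_s: 4.3
ee_pos: [0.5473, 0.1718, 0.1166]
tcp_rot: [[-0.989, -0.151, -0.001], [-0.151, 0.989, -0.001], [0.002, -0.001, -1.0]]
contact_force: [0.9, 0.1, -2.3]
grip_width: 0.181
gripper_force: 39.7
t 4.3 p [0.5473 0.1718 0.1166] yaw_y 98.67 z [-0.001 -0.001 -1.   ] F [ 0.9  0.1 -2.3] w 0.181 g 39.7 q [-19.  32.  -4. 106.   3.  43.  73.]
[273.0302529  197.11477432]
```

View pics/e.png

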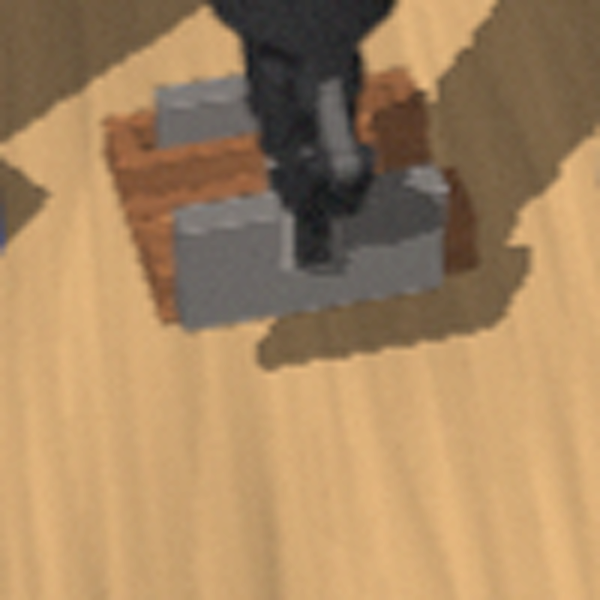

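The carrier hangs level in the gripper, its lower edge at crop y 290-328. Lowering it to the bench.

```bash
python3 -m pendant '[[[0,0,-0.3],[0,0,0],1],[[0,0,-0.4],[0,0,0],1],[[0,0,-0.4],[0,0,0],1],[[0,0,-0.3],[0,0,0],1],[[0,0,-0.12],[0,0,0],1],[[0,0,-0.08],[0,0,0],1],[[0,0,-0.04],[0,0,0],1],[[0,0,-0.04],[0,0,0],1],[[0,0,-0.03],[0,0,0],1],[[0,0,0],[0,0,0],1],[[0,0,0],[0,0,0],1]]' 40
```

```text
time_s: 5.45
ee_pos: [0.5481, 0.1736, 0.0321]
tcp_rot: [[-0.988, -0.153, 0.0], [-0.153, 0.988, 0.0], [-0.0, 0.0, -1.0]]
contact_force: [0.7, -1.1, -2.8]
grip_width: 0.18
gripper_force: 39.7
```

```bash
python3 -m pendant '[[[0,0,-0.02],[0,0,0],1],[[0,0,-0.02],[0,0,0],1],[[0,0,0],[0,0,0],1],[[0,0,0],[0,0,0],1]]' 40
```

```text
time_s: 5.85
ee_pos: [0.5481, 0.1737, 0.0302]
tcp_rot: [[-0.988, -0.153, 0.0], [-0.153, 0.988, 0.0], [-0.0, 0.0, -1.0]]
contact_force: [-1.7, -0.4, 6.2]
grip_width: 0.175
gripper_force: 40.9
```

```bash
python3 -m pendant '[[[0,0,0],[0,0,0],-0.2],[[0,0,0],[0,0,0],-0.2],[[0,0,0],[0,0,0],-0.2],[[0,0,0],[0,0,0],-0.2],[[0,0,0],[0,0,0],-0.2],[[0,0,0.2],[0,0,0],-0.2],[[0,0,0.4],[0,0,0],-0.2],[[0,0,0.5],[0,0,0],-0.2],[[0,0,0.4],[0,0,0],-0.2],[[0.08,0.5,0],[0,0,0],1],[[0.08,0.5,0],[0,0,0],1],[[0,0,0],[0,0,0],1]]'
python3 - <<'E'
from h import *
st(); snap('side','side3')
crop('side3',220,150,320,250,6,'f')
cv2.imwrite('pics/f.png',cv2.convertScaleAbs(cv2.imread('pics/f.png'),alpha=1.6))
E
```

```text
time_s: 7.05
ee_pos: [0.5561, 0.2281, 0.1059]
tcp_rot: [[-0.988, -0.157, 0.001], [-0.157, 0.988, 0.003], [-0.002, 0.003, -1.0]]
contact_force: [-0.5, 0.5, -0.2]
grip_width: 0.093
gripper_force: 0.0
t 7.05 p [0.5561 0.2281 0.1059] yaw_y 99.02 z [ 0.001  0.003 -1.   ] F [-0.5  0.5 -0.2] w 0.093 g 0.0 q [-24.  34.  -4. 102.   3.  43.  69.]
```

View pics/f.png

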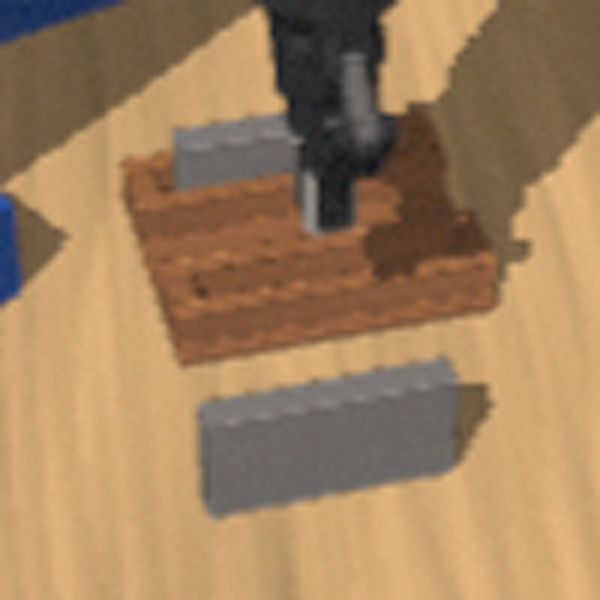

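The carrier stands free on the bench (crop 205-455, 360-515), and the closed fingers are behind it. Next I'll lower them and push its top toward -y.

```bash
python3 -m pendant '[[[0,0,-0.4],[0,0,0],1],[[0,0,-0.4],[0,0,0],1],[[0,0,-0.36],[0,0,0],1],[[-0.04,-0.25,0],[0,0,0],1],[[-0.04,-0.25,0],[0,0,0],1],[[0,-0.08,0],[0,0,0],1],[[0,-0.08,0],[0,0,0],1],[[0,-0.08,0],[0,0,0],1],[[0,-0.08,0],[0,0,0],1],[[0,-0.08,0],[0,0,0],1],[[0,-0.08,0],[0,0,0],1],[[0,0,0],[0,0,0],1]]'
python3 -m pendant '[[[0,-0.08,0],[0,0,0],1],[[0,-0.08,0],[0,0,0],1],[[0,-0.08,0],[0,0,0],1],[[0,0,0],[0,0,0],1],[[0,0,0],[0,0,0],1]]'
python3 - <<'E'
from h import *
st(); snap('side','side4')
crop('side4',220,150,320,250,6,'g')
cv2.imwrite('pics/g.png',cv2.convertScaleAbs(cv2.imread('pics/g.png'),alpha=1.6))
E
```

```text
time_s: 8.3
ee_pos: [0.552, 0.1738, 0.0467]
tcp_rot: [[-0.988, -0.152, -0.0], [-0.152, 0.988, -0.001], [0.0, -0.0, -1.0]]
contact_force: [0.0, -0.1, -0.2]
grip_width: 0.002
gripper_force: 0.0
time_s: 8.8
ee_pos: [0.552, 0.1624, 0.0468]
tcp_rot: [[-0.988, -0.152, -0.0], [-0.152, 0.988, 0.0], [0.0, 0.0, -1.0]]
contact_force: [0.5, -0.1, -0.6]
grip_width: -0.004
gripper_force: 0.0
t 8.8 p [0.552  0.1624 0.0468] yaw_y 98.76 z [-0.  0. -1.] F [ 0.5 -0.1 -0.6] w -0.004 g 0.0 q [-18.  37.  -4. 109.   5.  34.  73.]
```

View pics/g.png

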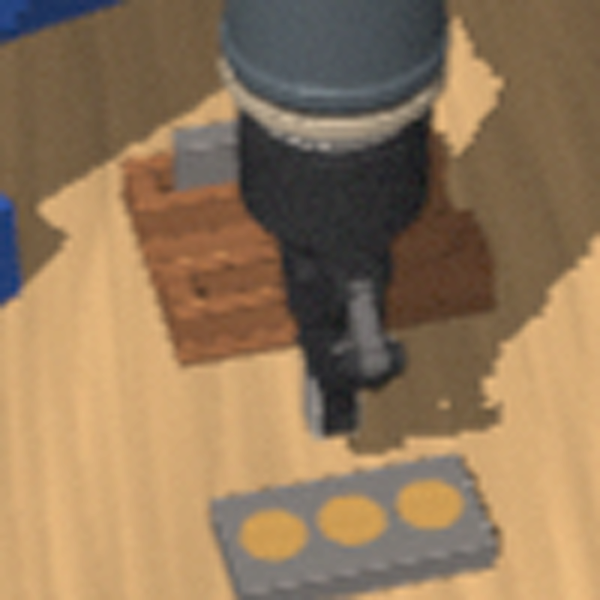

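The carrier lies flat with its three discs up at crop (273,535), (352,520) and (430,503). I'll measure it and the nest numerically.

Run:
```python
from h import *
g=lambda u,v:(220+(u+.5)/6-.5,150+(v+.5)/6-.5)
quad=np.array([(213,500),(465,457),(495,535),(240,588)],float)
Q=[px2w('side4',*g(*p),.016) for p in quad]; print(np.round(Q,4),np.mean(Q,0),[round(np.linalg.norm(Q[i]-Q[i-1]),4) for i in range(4)])
im=cv2.imread('pics/side4.png'); hsv=cv2.cvtColor(im,cv2.COLOR_BGR2HSV)
m=np.zeros(im.shape[:2],np.uint8); cv2.fillPoly(m,[np.int32([g(*(p*0.93+quad.mean(0)*.07)) for p in quad])],1)
m&=(hsv[...,1]>90).astype(np.uint8)
n,l,s,c=cv2.connectedComponentsWithStats(m)
D=[px2w('side4',*c[i],.016) for i in range(1,n) if s[i,4]>15]; print(s[:,4],np.round(D,4))
e=D[-1]-D[0]
if len(D)==3:
    D=sorted(D,key=lambda p:p[0]); e=D[2]-D[0]; print('mid',np.mean(D,0),'yaw',np.degrees(np.arctan2(e[1],e[0])))
# verify nest estimates: project machine model from hypothesised pose to both first pictures
import itertools
def ov(fn,o,yaw,u0,v0,u1,v1,s,out):
    a=np.radians(yaw);R=np.array([[np.cos(a),-np.sin(a),0],[np.sin(a),np.cos(a),0],[0,0,1]])
    I=cv2.convertScaleAbs(cv2.resize(cv2.imread(f'pics/{fn}.png')[v0:v1,u0:u1],None,fx=s,fy=s,interpolation=2),alpha=1.8)
    P=lambda p:tuple(np.int32((w2px(fn,R@np.array(p)+[*o,0])-[u0,v0]+.5)*s))
    def poly(L,c):
        L=[P(p) for p in L]
        for i in range(len(L)): cv2.line(I,L[i-1],L[i],c,1)
    rec=lambda x0,x1,y0,y1,z:[(x0,y0,z),(x1,y0,z),(x1,y1,z),(x0,y1,z)]
    poly(rec(-.065,.065,-.085,.115,.018),(0,0,255)); poly(rec(-.03,.03,-.057,.057,.046),(0,255,0)); poly(rec(-.042,.042,-.069,.069,.046),(255,255,0))
    poly(rec(-.038,.038,.094,.106,.085),(255,0,255)); poly(rec(-.1,.1,-.265,-.085,.19),(255,0,0))
    return I
A=ov('top0',(.5853,-.139),7.2,345,130,560,245,3.6,'')
B=ov('side0',(.5853,-.139),7.2,250,255,430,415,3.6,'')
B=cv2.resize(B,(A.shape[1]*1,int(B.shape[0]*A.shape[1]/B.shape[1])))
A=ov('top0',(.5853,-.139),7.2,345,160,465,245,6.6,''); B=ov('side0',(.5853,-.139),7.2,250,255,350,340,3.9,'')
W=np.zeros((561+0,800,3),np.uint8)
A=ov('top0',(.5853,-.139),7.2,350,165,460,245,3.64,'');
A=ov('top0',(.5853,-.139),7.2,350,165,455,245,5.6,''); B=ov('side0',(.5853,-.139),7.2,260,260,345,340,4,'')
cv2.imwrite('pics/hA.png',A);cv2.imwrite('pics/hB.png',B);
A=ov('top0',(.5853,-.139),7.2,350,170,450,240,4.2,'');B=ov('side0',(.5853,-.139),7.2,260,260,345,330,4.2,'')
h=min(A.shape[0],B.shape[0]);cv2.imwrite('pics/h.png',np.hstack([A[:h],B[:h]]));print(A.shape,B.shape)
```

```text
[[0.5    0.1546 0.016 ]
 [0.6093 0.1683 0.016 ]
 [0.6152 0.1217 0.016 ]
 [0.5069 0.1037 0.016 ]] [0.55786304 0.13706467 0.016     ] [np.float64(0.0514), np.float64(0.1102), np.float64(0.047), np.float64(0.1097)]
[234981     73     72     74] [[0.5901 0.1425 0.016 ]
 [0.5565 0.1365 0.016 ]
 [0.523  0.1323 0.016 ]]
mid [0.55654734 0.13709065 0.016     ] yaw 8.66848796510496
(294, 420, 3) (294, 357, 3)
```

View pics/h.png

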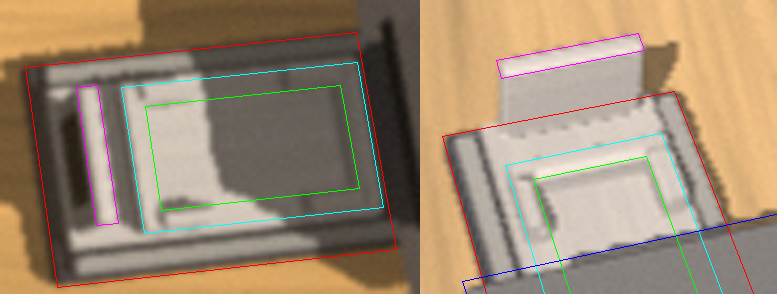

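The overlay matches the machine in both views: push plate, base and nest far edge all within about a pixel. So the nest is at about (0.585, -0.139), yaw 7.2°. I'll regrasp across the width at (0.5565, 0.137).

```bash
python3 -m pendant '[[[0,0,0.5],[0,0,0],-1],[[0,0,0.5],[0,0,0],-1],[[0.045,-0.25,0],[0,0,0],-1],[[0.045,-0.255,0],[0,0,0],-1],[[0,0,0],[0,0,0],-1],[[0,0,-0.4],[0,0,0],-1],[[0,0,-0.4],[0,0,0],-1],[[0,0,-0.4],[0,0,0],-1],[[0,0,-0.3],[0,0,0],-1],[[0,0,-0.2],[0,0,0],-1],[[0,0,-0.1],[0,0,0],-1],[[0,0,0],[0,0,0],-1]]' 30
python3 -m pendant '[[[0,0,-0.04],[0,0,0],-1],[[0,0,-0.04],[0,0,0],-1],[[0,0,0],[0,0,0],0],[[0,0,0],[0,0,0],0],[[0,0,0],[0,0,0],0],[[0,0,0],[0,0,0],0],[[0,0,0],[0,0,0],0],[[0,0,0],[0,0,0],0]]' 30
```

```text
time_s: 10.05
ee_pos: [0.5561, 0.1372, 0.0061]
tcp_rot: [[-0.988, -0.153, -0.001], [-0.153, 0.988, -0.0], [0.001, -0.0, -1.0]]
contact_force: [-0.7, 0.4, 0.4]
grip_width: 1.002
gripper_force: 0.0
time_s: 10.85
ee_pos: [0.5566, 0.1373, 0.0032]
tcp_rot: [[-0.988, -0.153, 0.001], [-0.153, 0.988, 0.0], [-0.001, 0.0, -1.0]]
contact_force: [-2.3, -0.6, 6.1]
grip_width: 0.646
gripper_force: 32.0
```

```bash
python3 -m pendant '[[[0,0,0.1],[0,0,0],0.2],[[0,0,0.2],[0,0,0],0.2],[[0,0,0.4],[0,0,0],0.2],[[0,0,0.5],[0,0,0],0.2],[[0,0,0.5],[0,0,0],0.2],[[0,0,0.5],[0,0,0],0.2],[[0,0,0.3],[0,0,0],0.2],[[0,0,0],[0,0,0],0.2]]' 50
python3 -m pendant '[[[0.024,-0.23,0],[0,0,-0.954],0.2],[[0.024,-0.23,0],[0,0,-0.954],0.2],[[0.024,-0.23,0],[0,0,-0.954],0.2],[[0.024,-0.23,0],[0,0,-0.954],0.2],[[0.024,-0.23,0],[0,0,-0.954],0.2],[[0.024,-0.23,0],[0,0,-0.954],0.2],[[0.024,-0.23,0],[0,0,-0.954],0.2],[[0.024,-0.23,0],[0,0,-0.954],0.2],[[0.024,-0.23,0],[0,0,-0.954],0.2],[[0.024,-0.23,0],[0,0,-0.954],0.2],[[0.024,-0.23,0],[0,0,-0.954],0.2],[[0.024,-0.23,0],[0,0,-0.954],0.2]]'
python3 -m pendant '[[[0.024,-0.23,0],[0,0,-0.954],0.2],[[0.024,-0.23,0],[0,0,-0.954],0.2],[[0.024,-0.23,0],[0,0,-0.954],0.2],[[0.024,-0.23,0],[0,0,-0.954],0.2],[[0.024,-0.23,0],[0,0,-0.954],0.2],[[0.024,-0.23,0],[0,0,-0.954],0.2],[[0.024,-0.23,0],[0,0,-0.954],0.2],[[0.024,-0.23,0],[0,0,-0.954],0.2],[[0.024,-0.23,0],[0,0,-0.954],0.2],[[0.024,-0.23,0],[0,0,-0.954],0.2],[[0.024,-0.23,0],[0,0,-0.954],0.2],[[0.024,-0.23,0],[0,0,-0.954],0.2]]'
python3 - <<'E'
from h import *
import time; st(); snap('side','side5'); snap('top','top5')
# discs in side view
im=cv2.imread('pics/side5.png'); hsv=cv2.cvtColor(im,cv2.COLOR_BGR2HSV)
p=env.observe()['ee_pos']; print(w2px('side5',[p[0],p[1],p[2]+.015]))
E
```

```text
time_s: 11.65
ee_pos: [0.5576, 0.1376, 0.1303]
tcp_rot: [[-0.988, -0.152, 0.004], [-0.152, 0.988, 0.001], [-0.004, 0.001, -1.0]]
contact_force: [-0.3, 0.2, -3.7]
grip_width: 0.637
gripper_force: 54.5
time_s: 12.85
ee_pos: [0.5702, -0.0012, 0.1268]
tcp_rot: [[-0.797, 0.604, -0.002], [0.604, 0.797, -0.0], [0.001, -0.001, -1.0]]
contact_force: [-1.5, 0.9, -2.4]
grip_width: 0.636
gripper_force: 54.4
time_s: 14.05
ee_pos: [0.5846, -0.1389, 0.1267]
tcp_rot: [[-0.123, 0.992, -0.002], [0.992, 0.123, 0.0], [0.0, -0.002, -1.0]]
contact_force: [0.9, -0.7, -3.2]
grip_width: 0.635
gripper_force: 54.4
t 14.05 p [ 0.5846 -0.1389  0.1267] yaw_y 7.05 z [-0.002  0.    -1.   ] F [ 0.9 -0.7 -3.2] w 0.635 g 54.4 q [ -4.  35.  21. 102. -16.  47.  31.]
[309.79921952 293.77672137]
```

```bash
python3 -m pendant '[[[0,0,-0.2],[0,0,0],0.2],[[0,0,-0.3],[0,0,0],0.2],[[0,0,-0.3],[0,0,0],0.2],[[0,0,-0.3],[0,0,0],0.2],[[0,0,-0.2],[0,0,0],0.2],[[0,0,-0.1],[0,0,0],0.2],[[0,0,-0.05],[0,0,0],0.2],[[0,0,0],[0,0,0],0.2]]'
python3 -m pendant '[[[0,0,-0.04],[0,0,0],0.2],[[0,0,-0.04],[0,0,0],0.2],[[0,0,-0.04],[0,0,0],0.2],[[0,0,-0.04],[0,0,0],0.2],[[0,0,0],[0,0,0],0.2]]'
```

```text
time_s: 14.95
ee_pos: [0.5853, -0.1386, 0.0552]
tcp_rot: [[-0.126, 0.992, -0.0], [0.992, 0.126, 0.0], [0.0, -0.0, -1.0]]
contact_force: [0.4, 0.4, -3.3]
grip_width: 0.641
gripper_force: 54.4
time_s: 15.45
ee_pos: [0.5851, -0.1386, 0.047]
tcp_rot: [[-0.125, 0.992, -0.0], [0.992, 0.125, 0.0], [0.0, -0.0, -1.0]]
contact_force: [0.1, 0.6, -3.5]
grip_width: 0.64
gripper_force: 54.4
```

```bash
python3 -m pendant '[[[0,0,-0.04],[0,0,0],0.2],[[0,0,-0.04],[0,0,0],0.2],[[0,0,0],[0,0,0],0.2]]'
python3 -m pendant '[[[0,0,-0.04],[0,0,0],0.2],[[0,0,-0.04],[0,0,0],0.2],[[0,0,0],[0,0,0],0.2]]'
```

```text
time_s: 15.75
ee_pos: [0.586, -0.1385, 0.0437]
tcp_rot: [[-0.126, 0.992, 0.001], [0.992, 0.126, 0.0], [-0.0, 0.001, -1.0]]
contact_force: [1.7, 2.8, 5.6]
grip_width: 0.637
gripper_force: 55.2
time_s: 16.05
ee_pos: [0.5861, -0.1381, 0.0397]
tcp_rot: [[-0.126, 0.992, 0.002], [0.992, 0.126, 0.0], [0.0, 0.002, -1.0]]
contact_force: [0.5, 2.9, 5.1]
grip_width: 0.637
gripper_force: 55.6
```

```bash
python3 -m pendant '[[[0.01,0.02,-0.03],[0,0,0],0.2],[[0,0.01,-0.04],[0,0,0],0.2],[[0,0,0],[0,0,0],0.2]]'
python3 -m pendant '[[[0,0,-0.04],[0,0,0],0.2],[[0,0,-0.03],[0,0,0],0.2],[[0,0,0],[0,0,0],0.2]]'
```

```text
time_s: 16.35
ee_pos: [0.5862, -0.1372, 0.036]
tcp_rot: [[-0.125, 0.992, 0.001], [0.992, 0.125, -0.0], [-0.0, 0.001, -1.0]]
contact_force: [0.8, 0.6, 2.8]
grip_width: 0.636
gripper_force: 55.6
time_s: 16.65
ee_pos: [0.5864, -0.1381, 0.0332]
tcp_rot: [[-0.125, 0.992, 0.002], [0.992, 0.125, -0.001], [-0.001, 0.002, -1.0]]
contact_force: [-0.2, -0.6, 11.2]
grip_width: 0.638
gripper_force: 56.7
```

```bash
python3 -m pendant '[[[0,0,0],[0,0,0],-0.7],[[0,0,0],[0,0,0],-0.9],[[0,0,0],[0,0,0],-1],[[0,0,0],[0,0,0],-1],[[0,0,0],[0,0,0],-1],[[0,0,0.1],[0,0,0],-1],[[0,0,0.3],[0,0,0],-1],[[0,0,0.5],[0,0,0],-1],[[0,0,0.5],[0,0,0],-1],[[0,0,0.5],[0,0,0],-1],[[0,0,0.3],[0,0,0],-1],[[0,0,0],[0,0,0],-1]]'
python3 -m pendant '[[[-0.05,0.4,0],[0,0,0],1],[[-0.05,0.4,0],[0,0,0],1],[[-0.05,0.4,0],[0,0,0],1],[[-0.05,0.4,0],[0,0,0],1],[[-0.05,0.4,0],[0,0,0],1],[[-0.05,0.4,0],[0,0,0],1],[[-0.05,0.4,0],[0,0,0],1],[[0,0,0],[0,0,0],1],[[0,0,0],[0,0,0],1]]'
python3 - <<'E'
from h import *
st(); snap('side','side6'); snap('top','top6')
o=np.array([.5862,-.1379]); a=np.radians(7.2); R=np.array([[np.cos(a),-np.sin(a)],[np.sin(a),np.cos(a)]])
for fn in('side6','top6'):
    im=cv2.imread(f'pics/{fn}.png'); hsv=cv2.cvtColor(im,cv2.COLOR_BGR2HSV)
    m=np.zeros(im.shape[:2],np.uint8)
    cv2.fillPoly(m,[np.int32([w2px(fn,[*(o+R@q),.046]) for q in [(-.026,-.053),(.026,-.053),(.026,.053),(-.026,.053)]])],1)
    print(fn,'sat pct',np.percentile(hsv[...,1][m>0],[10,50,90]))
    m&=(hsv[...,1]>90).astype(np.uint8); n,l,s,c=cv2.connectedComponentsWithStats(m)
    for i in range(1,n):
        if s[i,4]>8: w=px2w(fn,*c[i],.046); print(s[i,4],w.round(4),'machine',(R.T@(w[:2]-o)).round(4))
E
```

```text
time_s: 17.85
ee_pos: [0.587, -0.1377, 0.1448]
tcp_rot: [[-0.125, 0.992, 0.004], [0.992, 0.125, -0.001], [-0.001, 0.004, -1.0]]
contact_force: [-0.1, -0.2, -0.5]
grip_width: 1.0
gripper_force: 0.0
time_s: 18.75
ee_pos: [0.5679, 0.003, 0.1417]
tcp_rot: [[-0.126, 0.992, -0.001], [0.992, 0.126, -0.0], [-0.0, -0.001, -1.0]]
contact_force: [-0.5, -0.1, 0.2]
grip_width: 0.004
gripper_force: 0.0
t 18.75 p [0.5679 0.003  0.1417] yaw_y 7.25 z [-0.001 -0.    -1.   ] F [-0.5 -0.1  0.2] w 0.004 g 0.0 q [-19.  31.  22. 106. -16.  46.  18.]
side6 sat pct [ 13.  17. 139.]
117 [ 0.5813 -0.105   0.046 ] machine [-0.0007  0.0332]
40 [ 0.5849 -0.1309  0.046 ] machine [-0.0004  0.0071]
top6 sat pct [ 9. 20. 41.]
16 [ 0.571  -0.1105  0.046 ] machine [-0.0116  0.0291]
```

The carrier's disc shows at +33 mm and centred in the nest. The seating height is exactly 30 mm above its bench height, so it is flush. Next is the push.

```bash
python3 -m pendant '[[[0,0,-0.4],[0,0,0],1],[[0,0,-0.5],[0,0,0],1],[[0,0,-0.5],[0,0,0],1],[[0,0,-0.2],[0,0,0],1],[[0,0,0],[0,0,0],1],[[0.025,-0.2,0],[0,0,0],1],[[0.02,-0.16,0],[0,0,0],1],[[0.01,-0.08,0],[0,0,0],1],[[0.01,-0.08,0],[0,0,0],1],[[0.01,-0.08,0],[0,0,0],1],[[0,0,0],[0,0,0],1]]'
```

```text
time_s: 19.95
ee_pos: [0.5725, -0.0271, 0.0627]
tcp_rot: [[-0.125, 0.992, 0.001], [0.992, 0.125, 0.001], [0.0, 0.001, -1.0]]
contact_force: [-1.1, 3.3, 2.0]
grip_width: -0.001
gripper_force: 1.5
```

```bash
python3 -m pendant '[[[0.01,-0.08,0],[0,0,0],1],[[0.012,-0.1,0],[0,0,0],1],[[0.012,-0.1,0],[0,0,0],1],[[0.012,-0.1,0],[0,0,0],1],[[0.012,-0.1,0],[0,0,0],1],[[0.012,-0.1,0],[0,0,0],1],[[0.012,-0.1,0],[0,0,0],1],[[0.012,-0.1,0],[0,0,0],1],[[0.012,-0.1,0],[0,0,0],1],[[0.012,-0.1,0],[0,0,0],1],[[0,0,0],[0,0,0],1]]'
```

```text
time_s: 21.05
ee_pos: [0.5787, -0.0744, 0.0626]
tcp_rot: [[-0.127, 0.992, 0.001], [0.992, 0.127, 0.002], [0.002, 0.001, -1.0]]
contact_force: [0.7, 8.1, 5.2]
grip_width: 0.0
gripper_force: 3.9
```

```bash
python3 -m pendant '[[[0.012,-0.1,0],[0,0,0],1],[[0.012,-0.1,0],[0,0,0],1],[[0.012,-0.1,0],[0,0,0],1],[[0.008,-0.06,0],[0,0,0],1],[[0.005,-0.04,0],[0,0,0],1],[[0.005,-0.04,0],[0,0,0],1],[[0,0,0],[0,0,0],1]]'
python3 -m pendant '[[[0.005,-0.04,0],[0,0,0],1],[[0.005,-0.04,0],[0,0,0],1],[[0,0,0],[0,0,0],1]]'
```

```text
time_s: 21.75
ee_pos: [0.5808, -0.091, 0.0625]
tcp_rot: [[-0.131, 0.991, -0.001], [0.991, 0.131, 0.008], [0.008, -0.0, -1.0]]
contact_force: [-1.9, 21.6, 11.4]
grip_width: 0.001
gripper_force: 11.3
time_s: 22.05
ee_pos: [0.5808, -0.091, 0.0625]
tcp_rot: [[-0.134, 0.991, -0.003], [0.991, 0.134, 0.013], [0.013, -0.001, -1.0]]
contact_force: [-3.8, 34.1, 17.4]
grip_width: -0.002
gripper_force: 17.0
```

The TCP stalled at y = -0.091, 69-70 mm past the first contact, with force climbing: that's the slide's stop. I'll hold here, then retreat slowly.

```bash
python3 -m pendant '[[[0,0,0],[0,0,0],1],[[0,0,0],[0,0,0],1],[[0,0,0],[0,0,0],1],[[0,0,0],[0,0,0],1],[[0,0,0],[0,0,0],1],[[0,0,0],[0,0,0],1],[[0,0,0],[0,0,0],1],[[0,0,0],[0,0,0],1],[[0,0,0],[0,0,0],1],[[0,0,0],[0,0,0],1],[[0,0,0],[0,0,0],1]]'
python3 - <<'E'
from h import *
st(); snap('side','side7')
o=np.array([.5862,-.1379]); a=np.radians(7.2); R=np.array([[np.cos(a),-np.sin(a)],[np.sin(a),np.cos(a)]])
# slide shift from push-plate inner top edge: intensity profile along machine y at x=-.03, z=.085 vs. start
for fn,s0 in(('side6',0),('side7',.07)):
    g=cv2.cvtColor(cv2.imread(f'pics/{fn}.png'),cv2.COLOR_BGR2GRAY).astype(np.float32)
    ys=np.arange(.080,.121,.004)-s0
    for x in(-.03,.03):
        P=np.array([w2px(fn,[*(o+R@[x,y]),.085]) for y in ys],np.float32)
        print(fn,x,cv2.remap(g,P[None,:,0],P[None,:,1],1)[0].astype(int))
E
```

```text
time_s: 23.15
ee_pos: [0.5808, -0.0911, 0.0625]
tcp_rot: [[-0.134, 0.991, -0.003], [0.991, 0.134, 0.012], [0.013, -0.001, -1.0]]
contact_force: [-5.0, 33.9, 17.3]
grip_width: -0.002
gripper_force: 16.9
t 23.15 p [ 0.5808 -0.0911  0.0625] yaw_y 7.68 z [-0.003  0.012 -1.   ] F [-5.  33.9 17.3] w -0.002 g 16.9 q [ -6.  38.  17. 107. -18.  38.  30.]
side6 -0.03 [108 110 110 118 137 129 112 114 115 114 113]
side6 0.03 [ 93 106 108 116 133 126 107 104 109 108 109]
side7 -0.03 [111 113 114 116 142 134  97  54  54  55  54]
side7 0.03 [ 91 111 111 115 138 129 108  48  32  37  33]
```

The plate profile matches a 70 mm shift, so the slide is fully in. Retreating.

```bash
python3 -m pendant '[[[-0.015,0.12,0],[0,0,0],1],[[-0.02,0.14,0],[0,0,0],1],[[-0.02,0.14,0],[0,0,0],1],[[-0.02,0.14,0],[0,0,0],1],[[-0.02,0.14,0],[0,0,0],1],[[-0.02,0.14,0],[0,0,0],1],[[-0.02,0.14,0],[0,0,0],1],[[-0.02,0.14,0],[0,0,0],1],[[-0.02,0.14,0],[0,0,0],1],[[-0.02,0.14,0],[0,0,0],1],[[-0.02,0.14,0],[0,0,0],1],[[-0.02,0.14,0],[0,0,0],1]]'
python3 -m pendant '[[[-0.04,0.3,0],[0,0,0],1],[[-0.04,0.3,0.2],[0,0,0],1],[[0,0.1,0.4],[0,0,0],1],[[0,0,0.4],[0,0,0],1],[[0,0,0.4],[0,0,0],1],[[0,0,0],[0,0,0],1],[[0,0,0],[0,0,0],1],[[0,0,0],[0,0,0],1],[[0,0,0],[0,0,0],1],[[0,0,0],[0,0,0],1],[[0,0,0],[0,0,0],1],[[0,0,0],[0,0,0],1]]'
python3 - <<'E'
from h import *
st(); snap('side','side8')
o=np.array([.5862,-.1379]); a=np.radians(7.2); R=np.array([[np.cos(a),-np.sin(a)],[np.sin(a),np.cos(a)]])
for fn in('side6','side8'):
    im=cv2.imread(f'pics/{fn}.png');g=cv2.cvtColor(im,cv2.COLOR_BGR2GRAY).astype(np.float32)
    for x in(-.03,.03):
        P=np.array([w2px(fn,[*(o+R@[x,y]),.085]) for y in np.arange(.080,.121,.004)],np.float32)
        print(fn,x,cv2.remap(g,P[None,:,0],P[None,:,1],1)[0].astype(int))
    hsv=cv2.cvtColor(im,cv2.COLOR_BGR2HSV); m=np.zeros(im.shape[:2],np.uint8)
    cv2.fillPoly(m,[np.int32([w2px(fn,[*(o+R@q),.046]) for q in [(-.026,-.053),(.026,-.053),(.026,.053),(-.026,.053)]])],1)
    m&=(hsv[...,1]>90).astype(np.uint8); n,l,s,c=cv2.connectedComponentsWithStats(m)
    for i in range(1,n):
        if s[i,4]>8: w=px2w(fn,*c[i],.046); print(s[i,4],'machine',(R.T@(w[:2]-o)).round(4))
E
```

```text
time_s: 24.4
ee_pos: [0.5689, -0.0193, 0.0622]
tcp_rot: [[-0.125, 0.992, -0.001], [0.992, 0.125, -0.001], [-0.001, -0.001, -1.0]]
contact_force: [-0.9, -0.6, -0.0]
grip_width: -0.002
gripper_force: 0.0
time_s: 25.6
ee_pos: [0.5653, 0.0157, 0.1321]
tcp_rot: [[-0.125, 0.992, -0.0], [0.992, 0.125, -0.0], [-0.0, -0.0, -1.0]]
contact_force: [0.4, 0.7, -1.2]
grip_width: 0.004
gripper_force: 0.0
t 25.6 p [0.5653 0.0157 0.1321] yaw_y 7.18 z [-0. -0. -1.] F [ 0.4  0.7 -1.2] w 0.004 g 0.0 q [-21.  32.  22. 107. -16.  45.  17.]
side6 -0.03 [108 110 110 118 137 129 112 114 115 114 113]
side6 0.03 [ 93 106 108 116 133 126 107 104 109 108 109]
117 machine [-0.0007  0.0332]
40 machine [-0.0004  0.0071]
side8 -0.03 [106 110 110 119 136 129 113 114 115 114 112]
side8 0.03 [ 94 105 108 115 133 126 106 106 109 109 109]
117 machine [-0.0007  0.0333]
43 machine [-0.      0.0073]
```

The slide is back out and the carrier sits exactly where it did before the push. Handing in.

```bash
python3 -m pendant '[[[0,0,0],[0,0,0],1],[[0,0,0],[0,0,0],1],[[0,0,0],[0,0,0],1],[[0,0,0],[0,0,0],1],[[0,0,0],[0,0,0],1]]' && python3 -c "
from plant import env
print(env.close_job())"
```

```text
time_s: 26.15
ee_pos: [0.5654, 0.0158, 0.1323]
tcp_rot: [[-0.125, 0.992, 0.0], [0.992, 0.125, 0.0], [0.0, 0.0, -1.0]]
contact_force: [0.8, 0.8, 0.2]
grip_width: -0.001
gripper_force: 0.0
the job is handed in; nothing more can be done
None
```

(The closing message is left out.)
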